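Check the friction hinge of the sample case lid

TASK

Check that the stiff hinge of the grey sample case holds: raise its white lid by the steel bar handle until it stands about 55 degrees open, let go and stay clear for about a second to see that it stays put. Then push down lightly, with about 5 newtons for about half a second, on the black rubber strip along its free edge, never hard enough to shift the lid, and leave the lid standing open at that angle with nothing touching it. Leave the other things on the table where they are.

Things in the scene. Friction and masses are not known exactly. Their poses are not given: they have to be found in the camera images.
- sample_case: grey steel box fixed to the table, 170 mm deep (x) x 240 mm wide (y) x 72 mm high, with a blue vial rack inside and a white hinged lid. Origin: centre of its underside, on the table top. x points from its front (free edge of the lid, towards the robot) to its back (hinge), y to the left along the hinge, z up.
- lid (a joint): opening angle of the lid in rad: 0 closed, 0.96 = 55 degrees, 1.7 fully open; may start slightly ajar. Opening lifts the free edge up and then back, away from the robot, about the hinge line at the back of the case (a rotation about the case's +y).
- lid_hinge (a point): point on the hinge line, middle of its length, 72.5 mm above the table at the back top edge of the case. The friction hinge resists motion both ways with about 1.5 N m; the lid weighs 0.2 to 0.45 kg. Raising it by the bar takes 13 to 18 N. At 55 degrees about 13 N straight down on the free edge makes it slip.
- lid_bar (a point): middle of the steel bar handle of the lid: round bar 10 mm thick, parallel to the hinge, straight for 80 mm between two posts 96 mm apart. In the lid's frame it lies 115 mm in front of the hinge line and 50 mm above it, so its centre is 42 mm above the top face of the 8 mm lid panel (the panel ends 171 mm in front of the hinge line). It moves with the lid.
- lid_edge: black rubber strip, a round bar 18 mm in diameter and 240 mm long along the lid's free edge, parallel to the hinge. Origin: centre of the strip; with the lid closed it lies 180 mm in front of the hinge line and 6 mm above it. It moves with the lid and is firm rubber, giving 1 mm per 5 N square to the lid (under 0.1 mm per N pushed straight down at 55 degrees).
- vial_06: small crimped glass vial, 23 mm diameter, 46 mm high, left of the case. Origin: centre of its underside.
- cap_dish: low round white dish, 70 mm diameter, 14 mm high, left of the case. Origin: centre of its underside.
- timer: white bench timer, 66 x 66 x 19 mm, lying right of the case. Origin: centre of its underside.
- tape_roll: roll of tape, 105 mm diameter, 25 mm high, lying flat. Origin: centre of its underside.
- screwdriver: screwdriver, 190 mm long, 25 mm thick, lying on the table. Origin: centre of its underside.

How it is judged (in metres and radians):
On the way, in this order (a step that is already met when the one before it is completed fails the run):
1. the lid is raised by its handle to between 43 and 66 degrees (value of joint lid between 0.75 and 1.15 rad and contact force between the fingers and lid above 0.5 N and contact force between the fingers and lid_edge below 0.1 N), for 0.1 s.
2. it is let go and stands still there, untouched, for 0.8 s (value of joint lid between 0.75 and 1.15 rad and contact force between the fingers and lid below 0.1 N and contact force between the fingers and lid_edge below 0.1 N and velocity of joint lid between -0.03 and 0.03 rad/s), for 0.8 s.
3. its rubber edge is pushed with 2.5 to 10 N for 0.3 s while the lid stands still (value of joint lid between 0.75 and 1.15 rad and velocity of joint lid between -0.03 and 0.03 rad/s and contact force between the fingers and lid_edge between 2.5 and 10 N), for 0.3 s.
At the end, for the whole second after the job is handed in: the lid stands still between 43 and 66 degrees open (0.75 to 1.15 rad), untouched, after the hold test and the push test (all of step 2).
It fails at once if the rubber edge is pushed with more than 12 N (contact force between the fingers and lid_edge above 12 N).
It fails at once if another thing on the table is moved more than 30 mm (distance of any of vial_06, cap_dish, timer, tape_roll, screwdriver from where it was at the start of the episode above 0.03 m).
It also fails if it takes over 48 s, if anything falls off the work surface, if the arm or the gripper's body presses on something with over 40 N, if the wrist force passes 120 N, or if a joint passes its speed limit or range.

ROBOT

A 6-joint arm with a two-finger parallel gripper is mounted at the origin on a cart in front of the work surface, level with it; the furniture and walls round the work are solid. World frame = base frame: x ahead of the robot, y to its left, z up, the work surface at z = 0. Lengths are in m, angles in degrees, forces in N, time in s.
With the tool pointing down it reaches from about 0.35 to 0.95 m from the base axis. Payload 17.4 kg.
Tool frame: the origin (TCP) lies between the finger pads; the fingertips stand 19 mm ahead of it and the grasp point (between the pads) is the TCP; z points along the fingers, y is the line along which they close (so a half turn about z gives the same grasp; the last joint's range is limited). The gripper opens to 93 mm and grips with 3 to 60 N. Pads are 15 mm wide; open, the fingers measure 128 mm over their backs; the gripper's body (75 mm by 188 mm) begins 65 mm behind the grasp point.
Start: joints at [-73.213, 6.646, 82.598, -0, 90.757, -2.166], TCP at [0.219, -0.638, 0.238] pointing down, gripper open.
Joint ranges: [-162.19, 162.19], [-47.58, 125.68], [4.15, 143.07], [-65.23, 245.23], [0.69, 171.88], [-170.13, 170.13]. Speed limits (degrees/s): [108.29, 108.29, 127.2, 180, 180, 180].

INTERFACE

Orientations are given as a 3x3 rotation matrix whose columns are the frame's x, y, z axes.
In Python, from workcell import monitor, vision, ticket gives the robot as it stands. The module is installed in compiled form; this text tells all that it offers.
- The arm moves only by the tool carry_out, never from a script. Its argument "increments" is a list of rows, each a list of 3 entries, a list of its own where there are three numbers: the shift along the world's x, y, z in m, then the turn, a rotation vector about the world's x, y, z in rad, then the finger opening in m, from 0 to 0.093. In form: [[[tx, ty, tz], [rx, ry, rz], jaw], ...]. A call has 1 to 10 rows; each row is the pose to reach, as a shift and turn from the pose commanded when the call began; what a row does not reach only later rows make up. A row lasts 1/8 s, in which the tool goes at most 62.5 mm and 10.7 degrees, less where a joint would pass 70% of its speed; a pose out of reach is approached as far as the arm can. A call with a gripper value outside its range is refused whole. The fingers move at their own pace and stop on an object; "squeeze" is the grip in N (left out, the last holds). Time passes only in rows, so rows that repeat a pose let the fingers close. It gives the time, the measured TCP pose, the force, the opening and the grip force at its end, in the units of the state.
- monitor.get_state(): the state, without advancing time (a new reading comes with each control period).
- vision.get_image(name): name is "scene" or "top" or "wrist"; returns the picture (480x640x3 uint8, blue, green, red); there is no depth.
- vision.camera_params(name): a dict with "K" (3x3 intrinsics, pixels), "world_to_cam" (4x4, takes a point from world to camera coordinates). Camera axes: x right, y down, z forward; pixel columns grow to the right and rows downward; lengths in m; the calibration is good to about 2 mm. A picture is of the moment at which its call begins: read the wrist's pose just before it. camera_params takes no time and is no camera call; for the wrist camera it gives the pose at the moment of the call.
- ticket.sign_off(): hands the job in; it is judged then, once.
The state is a dict: "time": time; "qpos": joint angles; "qvel": joint speeds; "effort": joint torques, N m; "eef_pos": TCP position; "eef_rot": TCP orientation; "wrist_force": force on the tool from outside, world axes, zero at the start; "wrist_torque": the same for the moment, N m; "opening": finger opening in m; "grasp_force": force on a finger pad.
Only numpy, scipy, OpenCV 4.12 (cv2) and the standard library are available. Lean on these libraries where they do the work, as an engineer would, in place of code of your own. Each camera call takes 0.05 s, during which the arm holds its last target. There are 200 camera calls.

## Working session

There is one attempt and no reset: what is moved stays moved. The work goes in short steps, Python scripts to look and compute and a tool call to move; the robot and the scene stay as the last step left them, time stands still between calls to the robot, and variables do not carry over. Pictures are saved under pics/ and viewed, at most 10 in all, crops included, and the job is handed in when it is done.

Besides the shell and the picture viewer there is one more tool, called after "Request:" by a JSON object that holds its "fn" and its "kwargs", one argument or row to a line. carry_out: Moves the arm, as the interface text tells. Its arguments: {"type":"object","properties":{"increments":{"type":"array"},"squeeze":{"type":"number"}},"required":["increments"]}

```bash
mkdir -p pics; cat > h.py <<'E'
import numpy as np, cv2
from workcell import monitor, vision, ticket
def ray(cam,u,v):
    P=vision.camera_params(cam);K=np.array(P["K"]);T=np.array(P["world_to_cam"])
    R,t=T[:3,:3],T[:3,3]; return -R.T@t, R.T@np.linalg.inv(K)@np.array([u,v,1.])
def onz(cam,u,v,z):
    o,d=ray(cam,u,v); return o+d*(z-o[2])/d[2]
def proj(cam,p):
    P=vision.camera_params(cam);q=np.array(P["world_to_cam"])@np.append(p,1);q=np.array(P["K"])@q[:3];return q[:2]/q[2]
E
python3 - <<'E'
from h import *
print(monitor.get_state())
for c in("scene","top"):
    cv2.imwrite(f"pics/{c}0.png",vision.get_image(c)); print(c,ray(c,320,240))
E
```

```text
{'time': 0.0, 'qpos': array([-7.32128237e+01,  6.67577258e+00,  8.26357783e+01, -1.76615250e-03,
        9.07568448e+01, -2.16559967e+00]), 'qvel': array([-0.06686441, -0.11794037,  0.02161365,  0.0283272 , -0.02502943,
       -0.01895237]), 'effort': array([-5.80889027e-04, -7.21263242e+01, -6.22600865e+01,  7.78187346e-02,
        2.39114708e-02, -1.28216761e-04]), 'eef_pos': array([ 0.21916485, -0.63823581,  0.23688542]), 'eef_rot': array([[ 9.45786722e-01,  3.24788142e-01, -3.74279131e-04],
       [ 3.24788357e-01, -9.45786042e-01,  1.13395620e-03],
       [ 1.43075511e-05, -1.19404223e-03, -9.99999287e-01]]), 'wrist_force': array([-0.0384134 , -0.02110514, -0.9880929 ]), 'wrist_torque': array([ 0.0037001 , -0.0509839 ,  0.01859936]), 'grasp_force': 0.0, 'opening': 0.09291128867651287}
scene (array([-0.15888227,  0.63539621,  0.91674807]), array([ 0.53534025, -0.43278904, -0.72563389]))
top (array([0.22489556, 0.10664709, 1.50126442]), array([ 1.75110524e-01,  3.29866729e-04, -9.84564427e-01]))
```

View pics/scene0.png

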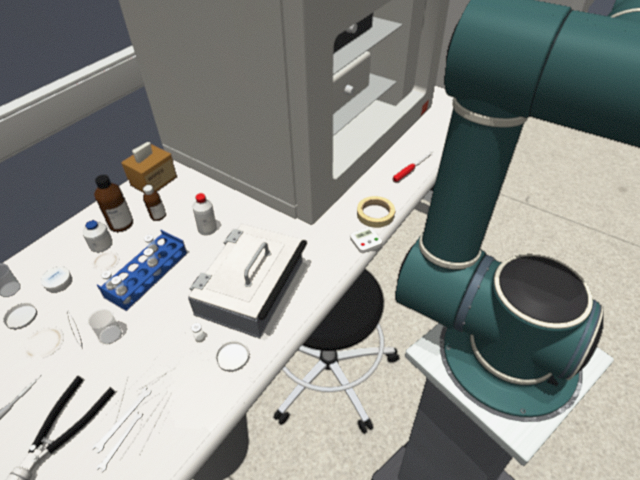

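View pics/top0.png

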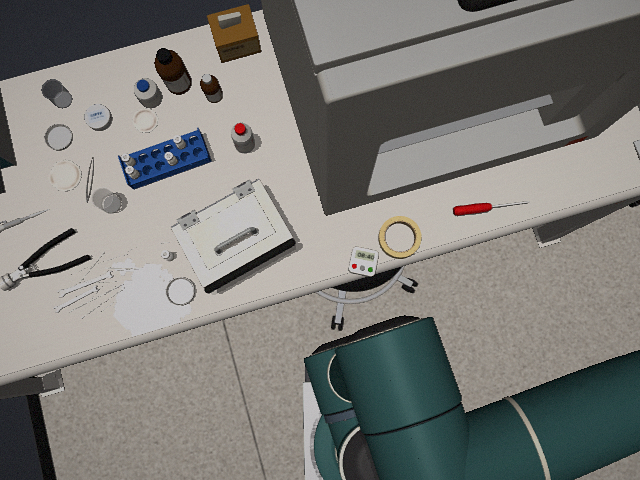

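The scene view shows the case with its handle at about (257,262) and strip at (245,325)–(305,243). In the top view the handle runs (218,249)–(257,231), the strip (208,288)–(296,242), and the tall cabinet stands behind and to the right.

```bash
python3 - <<'E'
from h import *
a=cv2.imread("pics/top0.png")[175:300,165:305];b=cv2.imread("pics/scene0.png")[220:335,185:315]
a=cv2.resize(a,(0,0),fx=4,fy=4,interpolation=2)[:460,:400*1];
a=cv2.resize(cv2.imread("pics/top0.png")[175:300,165:305],(392,350),interpolation=2)
b=cv2.resize(b,(396,350),interpolation=2)
cv2.imwrite("pics/crop.png",np.hstack([a,b]))
for n,u,v,z in [("stripL",208,286,.078),("stripR",295,242,.078),("barL",218,249,.1225),("barR",257,231,.1225),("hL",188,219,.075),("hR",243,187,.075),("cab",325,214,.0),("cabL",262,10,0),("timer",364,262,.02),("tape",400,237,.025),("vial",168,256,.046),("dish",180,291,.014),("edge",240,310,0)]: print(n,onz("top",u,v,z).round(3))
E
```

```text
stripL [0.377 0.371 0.078]
stripR [0.475 0.166 0.078]
barL [0.456 0.34  0.123]
barR [0.495 0.251 0.123]
hL [0.538 0.42  0.075]
hR [0.613 0.289 0.075]
cab [0.558 0.093 0.   ]
cabL [1.12  0.245 0.   ]
timer [0.431 0.001 0.02 ]
tape [ 0.489 -0.089  0.025]
vial [0.455 0.474 0.046]
dish [0.373 0.451 0.014]
edge [0.324 0.307 0.   ]
```

View pics/crop.png

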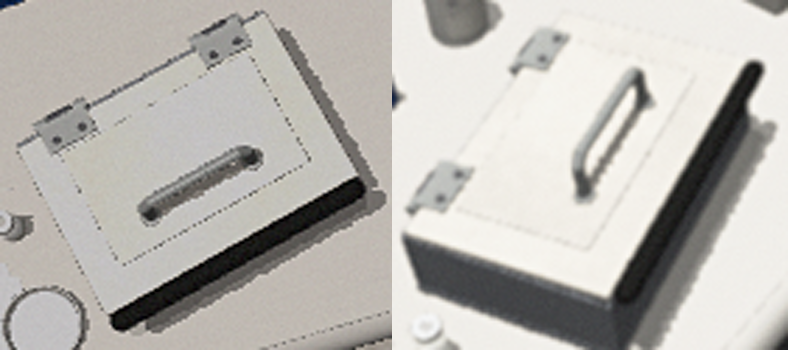

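The crop shows the bar's top line between (148,200) and (245,150) on the left and between (580,155) and (637,75) on the right, with the lid nearly closed. I'll triangulate from both views.

```bash
python3 - <<'E'
from h import *
def tri(a,b):
    o1,d1=ray("top",*a);o2,d2=ray("scene",*b);d1/=np.linalg.norm(d1);d2/=np.linalg.norm(d2)
    s=np.linalg.lstsq(np.c_[d1,-d2],o2-o1,rcond=None)[0];p,q=o1+s[0]*d1,o2+s[1]*d2
    return ((p+q)/2).round(4),np.linalg.norm(p-q).round(4)
T=lambda x,y:(x/2.8+165,y/2.8+175)
S=lambda x,y:((x-392)/3.046+185,y/3.046+220)
for n,a,b in [("stripL",(118,322),(628,290)),("stripR",(360,187),(757,70)),("barL",(148,200),(580,155)),("barR",(245,150),(637,75)),("hingeL",(70,110),(442,180)),("hingeR",(218,35),(540,45))]:
    print(n,*tri(T(*a),S(*b)))
E
```

```text
stripL [0.3654 0.3703 0.0898] 0.0018
stripR [0.4753 0.1696 0.0791] 0.0
barL [0.4614 0.3403 0.1217] 0.0017
barR [0.5022 0.2618 0.1163] 0.0006
hingeL [0.5488 0.4142 0.0714] 0.0049
hingeR [0.6088 0.2867 0.0826] 0.0034
```

Request:
{"fn": "carry_out", "kwargs": {
  "increments": [
    [[0.013, 0.063, 0.01], [0, 0, 0.052], 0.093],
    [[0.026, 0.135, 0.02], [0, 0, 0.122], 0.093],
    [[0.031, 0.205, 0.03], [0, 0, 0.192], 0.093],
    [[0.045, 0.274, 0.04], [0, 0, 0.297], 0.093],
    [[0.06, 0.338, 0.05], [0, 0, 0.419], 0.093],
    [[0.084, 0.393, 0.06], [0, 0, 0.559], 0.093],
    [[0.115, 0.437, 0.06], [0, 0, 0.698], 0.093],
    [[0.14, 0.486, 0.06], [0, 0, 0.838], 0.093],
    [[0.158, 0.537, 0.06], [0, 0, 0.977], 0.093],
    [[0.168, 0.59, 0.06], [0, 0, 1.117], 0.093]
  ]
}}

```text
time: 1.35
eef_pos: [0.3874, -0.0464, 0.2974]
eef_rot: [[0.118, 0.993, -0.0], [0.993, -0.118, 0.0], [0.0, -0.0, -1.0]]
wrist_force: [1.5, 0.1, -0.1]
opening: 0.0932
grasp_force: 0.0
```

Request:
{"fn": "carry_out", "kwargs": {
  "increments": [
    [[0.003, 0.055, 0], [0, 0, 0.14], 0.093],
    [[-0.002, 0.109, 0], [0, 0, 0.28], 0.093],
    [[-0.007, 0.164, 0], [0, 0, 0.42], 0.093],
    [[-0.015, 0.22, 0], [0, 0, 0.56], 0.093],
    [[0.005, 0.268, 0], [0, 0, 0.607], 0.093],
    [[0.04, 0.308, 0], [0, 0, 0.607], 0.06],
    [[0.075, 0.338, 0], [0, 0, 0.607], 0.06],
    [[0.095, 0.348, 0], [0, 0, 0.607], 0.06],
    [[0.095, 0.348, 0], [0, 0, 0.607], 0.06],
    [[0.095, 0.348, 0], [0, 0, 0.607], 0.06]
  ]
}}

```text
time: 2.6
eef_pos: [0.4817, 0.2992, 0.2976]
eef_rot: [[-0.465, 0.885, -0.0], [0.885, 0.465, -0.0], [-0.0, -0.0, -1.0]]
wrist_force: [-0.3, -0.0, -0.2]
opening: 0.0602
grasp_force: 0.0
```

```bash
python3 - <<'E'
from h import *
s=monitor.get_state();print(s["eef_pos"],s["eef_rot"],s["wrist_force"],s["qpos"])
P=vision.camera_params("wrist");im=vision.get_image("wrist")
cv2.imwrite("pics/w1.png",im);np.savez("w1",K=P["K"],T=P["world_to_cam"])
for p in [(.482,.301,.1225),(.42,.27,.0785)]:print(proj("wrist",p))
E
```

```text
[0.48173734 0.29922238 0.29756007] [[-4.65172390e-01  8.85220046e-01 -3.43667967e-04]
 [ 8.85220113e-01  4.65172348e-01 -1.97121509e-04]
 [-1.46310759e-05 -3.95917280e-04 -9.99999922e-01]] [-0.33967475 -0.00986376 -0.17779528] [ 2.92686439e+01 -7.35513224e+00  9.10331649e+01 -2.26868408e-04
  9.63446661e+01  1.54723969e+00]
[319.07756161 223.24474457]
[253.44203491 211.41329382]
```

View pics/w1.png

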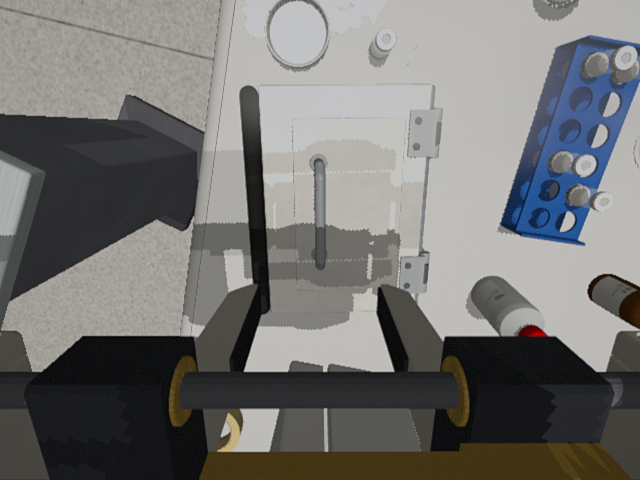

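The wrist view shows the bar from (319,163) to (321,262) and the strip from (249,93) to (264,308). The bar is nearly square to the closing line.

```bash
python3 - <<'E'
from h import *
a=onz("wrist",319,160,.1225);b=onz("wrist",321,265,.1225);print(a,b,(a+b)/2,np.degrees(np.arctan2(*(a-b)[[0,1]]*[-1,1])), np.linalg.norm(a-b))
a=onz("wrist",249,90,.079);b=onz("wrist",264,310,.079);print(a,b,(a+b)/2,np.degrees(np.arctan2(*(a-b)[[0,1]]*[-1,1])), np.linalg.norm(a-b))
E
```

```text
[0.45491538 0.35242486 0.1225    ] [0.5032158  0.26463503 0.1225    ] [0.47906559 0.30852994 0.1225    ] 28.81881690380302 0.10019972700754946
[0.36709566 0.37608727 0.079     ] [0.47914237 0.16979048 0.079     ] [0.42311902 0.27293888 0.079     ] 28.507868152862876 0.2347612181372131
```

Request:
{"fn": "carry_out", "kwargs": {
  "increments": [
    [[-0.0025, 0.007, -0.05], [0, 0, 0.016], 0.06],
    [[-0.0025, 0.007, -0.1], [0, 0, 0.016], 0.06],
    [[-0.0025, 0.007, -0.14], [0, 0, 0.016], 0.06],
    [[-0.0025, 0.007, -0.17], [0, 0, 0.016], 0.06],
    [[-0.0025, 0.007, -0.175], [0, 0, 0.016], 0.06],
    [[-0.0025, 0.007, -0.175], [0, 0, 0.016], 0.03],
    [[-0.0025, 0.007, -0.175], [0, 0, 0.016], 0.015],
    [[-0.0025, 0.007, -0.175], [0, 0, 0.016], 0.0],
    [[-0.0025, 0.007, -0.175], [0, 0, 0.016], 0.0],
    [[-0.0025, 0.007, -0.175], [0, 0, 0.016], 0.0]
  ],
  "squeeze": 50
}}

```text
time: 3.9
eef_pos: [0.4798, 0.3066, 0.1228]
eef_rot: [[-0.479, 0.878, 0.0], [0.878, 0.479, 0.0], [0.0, 0.0, -1.0]]
wrist_force: [-0.2, 0.2, 0.3]
opening: 0.0146
grasp_force: 0.0
```

Request:
{"fn": "carry_out", "kwargs": {
  "increments": [
    [[0, 0, 0], [0, 0, 0], 0],
    [[0, 0, 0], [0, 0, 0], 0],
    [[0, 0, 0], [0, 0, 0], 0]
  ]
}}

```text
time: 4.28
eef_pos: [0.4792, 0.3063, 0.1227]
eef_rot: [[-0.479, 0.878, -0.001], [0.878, 0.479, -0.001], [-0.0, -0.002, -1.0]]
wrist_force: [-6.3, -3.6, 2.7]
opening: 0.0083
grasp_force: 50.0
```

Request:
{"fn": "carry_out", "kwargs": {
  "increments": [
    [[0.002, 0.001, 0.005], [0, 0, 0], 0],
    [[0.004, 0.002, 0.01], [0, 0, 0], 0],
    [[0.0065, 0.0035, 0.0145], [0, 0, 0], 0],
    [[0.009, 0.005, 0.019], [0, 0, 0], 0],
    [[0.0125, 0.007, 0.0245], [0, 0, 0], 0],
    [[0.016, 0.0087, 0.03], [0, 0, 0], 0],
    [[0.02, 0.011, 0.0345], [0, 0, 0], 0],
    [[0.024, 0.013, 0.0395], [0, 0, 0], 0]
  ]
}}

```text
time: 5.28
eef_pos: [0.5031, 0.3191, 0.1618]
eef_rot: [[-0.479, 0.878, -0.003], [0.878, 0.479, -0.002], [-0.0, -0.003, -1.0]]
wrist_force: [-8.7, -5.9, -12.2]
opening: 0.0085
grasp_force: 50.0
```

Request:
{"fn": "carry_out", "kwargs": {
  "increments": [
    [[0.0045, 0.0025, 0.0045], [0, 0, 0], 0],
    [[0.0085, 0.0047, 0.0085], [0, 0, 0], 0],
    [[0.018, 0.0098, 0.0163], [0, 0, 0], 0],
    [[0.028, 0.0153, 0.0227], [0, 0, 0], 0],
    [[0.0386, 0.0211, 0.028], [0, 0, 0], 0],
    [[0.0477, 0.0261, 0.0313], [0, 0, 0], 0],
    [[0.053, 0.029, 0.033], [0, 0, 0], 0],
    [[0.056, 0.0306, 0.0336], [0, 0, 0], 0],
    [[0.056, 0.0306, 0.0336], [0, 0, 0], 0],
    [[0.056, 0.0306, 0.0336], [0, 0, 0], 0]
  ]
}}

```text
time: 6.52
eef_pos: [0.5598, 0.3497, 0.1968]
eef_rot: [[-0.479, 0.878, 0.0], [0.878, 0.479, -0.001], [-0.001, -0.0, -1.0]]
wrist_force: [-7.3, -7.8, -2.2]
opening: 0.0081
grasp_force: 50.0
```

Request:
{"fn": "carry_out", "kwargs": {
  "increments": [
    [[0, 0, 0], [0, 0, 0], 0.014],
    [[0, 0, 0], [0, 0, 0], 0.026],
    [[0, 0, 0], [0, 0, 0], 0.026],
    [[0, 0, 0], [0, 0, 0], 0.026],
    [[0, 0, 0.015], [0, 0, 0], 0.026],
    [[0, 0, 0.04], [0, 0, 0], 0.026],
    [[0, 0, 0.08], [0, 0, 0], 0.026],
    [[0, 0, 0.13], [0, 0, 0], 0.026]
  ]
}}

```text
time: 7.52
eef_pos: [0.5595, 0.35, 0.3275]
eef_rot: [[-0.479, 0.878, -0.0], [0.878, 0.479, -0.0], [-0.0, -0.001, -1.0]]
wrist_force: [0.9, 0.4, 0.4]
opening: 0.0264
grasp_force: 0.0
```

Request:
{"fn": "carry_out", "kwargs": {
  "increments": [
    [[-0.05, -0.03, 0], [0, 0, 0], 0.0],
    [[-0.09, -0.055, 0], [0, 0, 0], 0.0],
    [[-0.09, -0.055, 0], [0, 0, 0], 0.0],
    [[-0.09, -0.055, 0], [0, 0, 0], 0.0],
    [[-0.09, -0.055, 0], [0, 0, 0], 0.0],
    [[-0.09, -0.055, 0], [0, 0, 0], 0.0],
    [[-0.09, -0.055, 0], [0, 0, 0], 0.0],
    [[-0.09, -0.055, 0], [0, 0, 0], 0.0]
  ],
  "squeeze": 5
}}

```text
time: 8.52
eef_pos: [0.4699, 0.2953, 0.3256]
eef_rot: [[-0.479, 0.878, -0.0], [0.878, 0.479, -0.0], [-0.0, -0.0, -1.0]]
wrist_force: [-0.2, -0.4, -0.4]
opening: 0.0006
grasp_force: 0.0
```

```bash
python3 - <<'E'
from h import *
s=monitor.get_state();print(s["eef_pos"],s["wrist_force"],s["opening"])
im=[vision.get_image(c) for c in("wrist","top","scene")]
cv2.imwrite("pics/w2.png",im[0])
a=cv2.resize(im[1][165:300,165:315],(400,360),interpolation=2);b=cv2.resize(im[2][180:315,185:335],(400,360),interpolation=2)
cv2.imwrite("pics/crop2.png",np.hstack([a,b]))
x=np.array([.8776,.4795,0]);H=np.array([.5804,.3611,.0725]);y=np.array([-.4795,.8776,0])
for th in(50,55,60):
    t=np.radians(th);p=H+(-.18*np.cos(t)+.006*np.sin(t))*x+np.array([0,0,.18*np.sin(t)+.006*np.cos(t)])
    print(th,p.round(4),[[proj(c,p+k*y).round() for k in(.12,-.12)] for c in("top","scene","wrist")])
E
```

```text
[0.46987158 0.29527216 0.32556617] [-0.18032635 -0.3872227  -0.43882833] 0.00059474186013905
50 [0.4829 0.3078 0.2142] [[array([176., 257.]), array([275., 202.])], [array([219., 270.]), array([273., 193.])], [array([344.,  67.]), array([338., 372.])]]
55 [0.4941 0.314  0.2234] [[array([173., 251.]), array([271., 196.])], [array([212., 265.]), array([267., 188.])], [array([365.,  65.]), array([354., 379.])]]
60 [0.506  0.3204 0.2314] [[array([169., 245.]), array([268., 190.])], [array([205., 260.]), array([261., 184.])], [array([389.,  63.]), array([371., 386.])]]
```

View pics/w2.png

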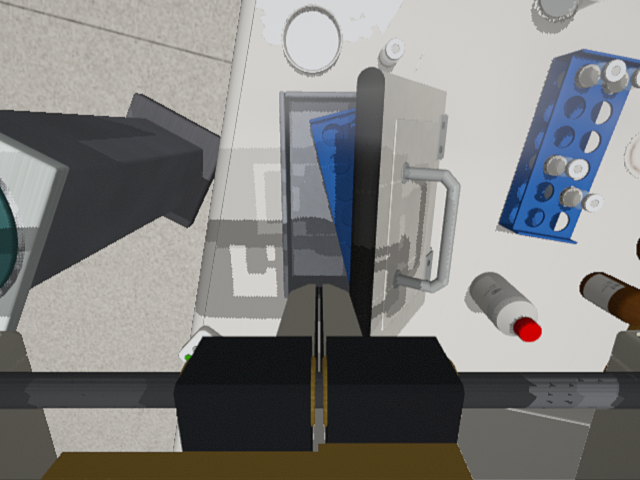

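View pics/crop2.png

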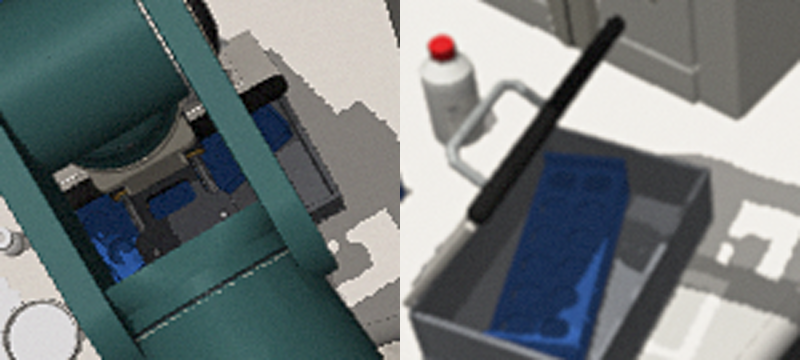

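The strip stands at about (368,200) in the wrist view and from (216,259) to (264,189) in the scene view. That puts the lid at about 56° with nothing touching it. Next I go above the strip.

Request:
{"fn": "carry_out", "kwargs": {
  "increments": [
    [[0.022, 0.018, -0.02], [0, 0, 0], 0],
    [[0.022, 0.018, -0.045], [0, 0, 0], 0],
    [[0.022, 0.018, -0.06], [0, 0, 0], 0],
    [[0.022, 0.018, -0.065], [0, 0, 0], 0],
    [[0.022, 0.018, -0.065], [0, 0, 0], 0],
    [[0.022, 0.018, -0.065], [0, 0, 0], 0]
  ],
  "squeeze": 20
}}

```text
time: 9.43
eef_pos: [0.4919, 0.3133, 0.2618]
eef_rot: [[-0.479, 0.878, 0.001], [0.878, 0.479, 0.001], [0.0, 0.001, -1.0]]
wrist_force: [-0.4, 0.1, -0.4]
opening: 0.0002
grasp_force: 0.0
```

Request:
{"fn": "carry_out", "kwargs": {
  "increments": [
    [[0, 0, -0.002], [0, 0, 0], 0],
    [[0, 0, -0.004], [0, 0, 0], 0],
    [[0, 0, -0.005], [0, 0, 0], 0],
    [[0, 0, -0.005], [0, 0, 0], 0]
  ]
}}

```text
time: 9.93
eef_pos: [0.4917, 0.3132, 0.2556]
eef_rot: [[-0.479, 0.878, -0.0], [0.878, 0.479, -0.0], [0.0, -0.0, -1.0]]
wrist_force: [0.7, 0.6, -0.7]
opening: 0.0006
grasp_force: 0.0
```

Request:
{"fn": "carry_out", "kwargs": {
  "increments": [
    [[0, 0, -0.0005], [0, 0, 0], 0],
    [[0, 0, -0.001], [0, 0, 0], 0],
    [[0, 0, -0.001], [0, 0, 0], 0]
  ]
}}

```text
time: 10.3
eef_pos: [0.4917, 0.3132, 0.2547]
eef_rot: [[-0.479, 0.878, -0.0], [0.878, 0.479, -0.0], [-0.0, -0.0, -1.0]]
wrist_force: [-0.1, 0.4, 0.3]
opening: 0.0007
grasp_force: 0.0
```

Request:
{"fn": "carry_out", "kwargs": {
  "increments": [
    [[0, 0, -0.0005], [0, 0, 0], 0],
    [[0, 0, -0.001], [0, 0, 0], 0],
    [[0, 0, -0.001], [0, 0, 0], 0]
  ]
}}

```text
time: 10.68
eef_pos: [0.4918, 0.3132, 0.254]
eef_rot: [[-0.479, 0.878, 0.0], [0.878, 0.479, 0.0], [-0.0, 0.0, -1.0]]
wrist_force: [0.6, -0.6, 2.4]
opening: 0.0002
grasp_force: 1.3
```

Request:
{"fn": "carry_out", "kwargs": {
  "increments": [
    [[0, 0, -0.0003], [0, 0, 0], 0],
    [[0, 0, -0.0003], [0, 0, 0], 0]
  ]
}}

```text
time: 10.92
eef_pos: [0.4917, 0.3132, 0.2539]
eef_rot: [[-0.479, 0.878, 0.0], [0.878, 0.479, 0.0], [0.0, 0.0, -1.0]]
wrist_force: [-2.6, -0.9, 5.3]
opening: 0.0006
grasp_force: 2.6
```

Request:
{"fn": "carry_out", "kwargs": {
  "increments": [
    [[0, 0, 0], [0, 0, 0], 0],
    [[0, 0, 0], [0, 0, 0], 0],
    [[0, 0, 0], [0, 0, 0], 0]
  ]
}}

```text
time: 11.3
eef_pos: [0.4917, 0.3132, 0.2539]
eef_rot: [[-0.479, 0.878, 0.0], [0.878, 0.479, 0.0], [-0.0, 0.0, -1.0]]
wrist_force: [-1.5, -0.9, 5.1]
opening: 0.0005
grasp_force: 2.6
```

Request:
{"fn": "carry_out", "kwargs": {
  "increments": [
    [[0, 0, 0], [0, 0, 0], 0],
    [[0, 0, 0], [0, 0, 0], 0]
  ]
}}

```text
time: 11.55
eef_pos: [0.4917, 0.3132, 0.2538]
eef_rot: [[-0.479, 0.878, 0.0], [0.878, 0.479, 0.0], [-0.0, 0.0, -1.0]]
wrist_force: [-1.9, -1.2, 5.6]
opening: 0.0004
grasp_force: 2.6
```

Steady at 5–6 N for over half a second, so I withdraw upward.

Request:
{"fn": "carry_out", "kwargs": {
  "increments": [
    [[0, 0, 0.005], [0, 0, 0], 0],
    [[0, 0, 0.03], [0, 0, 0], 0],
    [[-0.02, -0.01, 0.08], [0, 0, 0], 0],
    [[-0.06, -0.035, 0.1], [0, 0, 0], 0],
    [[-0.08, -0.045, 0.1], [0, 0, 0], 0],
    [[-0.08, -0.045, 0.1], [0, 0, 0], 0],
    [[-0.08, -0.045, 0.1], [0, 0, 0], 0],
    [[-0.08, -0.045, 0.1], [0, 0, 0], 0]
  ]
}}

```text
time: 12.55
eef_pos: [0.4123, 0.2685, 0.3528]
eef_rot: [[-0.479, 0.878, -0.001], [0.878, 0.479, -0.001], [-0.0, -0.001, -1.0]]
wrist_force: [0.4, -0.0, -0.0]
opening: 0.0008
grasp_force: 0.0
```

```bash
python3 - <<'E'
from h import *
s=monitor.get_state();print(s["time"],s["eef_pos"],s["wrist_force"])
cv2.imwrite("pics/s3.png",vision.get_image("scene"))
E
```

```text
12.55 [0.41228981 0.26846603 0.35282631] [ 0.43574123 -0.01255659 -0.00984872]
```

View pics/s3.png

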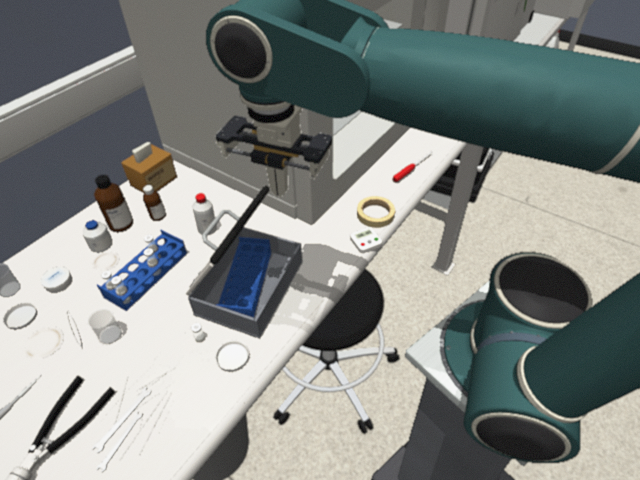

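The lid still stands open, with its strip from (215,260) to (265,189) as before. The gripper is clear of it and the other things have not moved.

```bash
python3 -c "
from workcell import ticket
print(ticket.sign_off())"
```

```text
the job is handed in; nothing more can be done
None
```

The hinge holds: I raised the lid to about 56°, let go, and it stayed put for over a second; it also held under a 5–6 N push lasting more than half a second, and I handed the job in with the lid standing open, untouched and the other things where they were (the sign-off gave no verdict).

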